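# Fit the price-ticket post into the counter display rail

### The arm

A 6-joint arm with a two-finger parallel gripper is mounted at the origin on the work surface. World frame = base frame: x ahead of the robot, y to its left, z up, the work surface at z = 0. Lengths are in m, angles in degrees, forces in N, time in s.
With the tool pointing down it reaches from about 0.4 to 0.825 m from the base axis. Payload 7 kg.
Tool frame: the origin (TCP) lies between the finger pads; the fingertips stand 19 mm ahead of it and the grasp point (between the pads) is the TCP; z points along the fingers, y is the line along which they close (so a half turn about z gives the same grasp; the last joint's range is limited). The gripper opens to 88 mm and grips with 3 to 60 N. Pads are 19 mm wide; open, the fingers measure 130 mm over their backs; the gripper's body (78 mm by 193 mm) begins 47 mm behind the grasp point.
Start: joints at [-54.311, 20.546, 0.682, 0, -70.136, -16.507], TCP at [0.222, -0.638, 0.246] pointing down, gripper open.
Joint ranges: [-176.03, 176.03], [-82.01, 121.73], [-58.28, 71.71], [-173.87, 95.51], [-174.79, -0.11], [-173.66, 173.66]. Speed limits (degrees/s): [136.94, 136.94, 172.46, 180, 180, 180].

### API

Orientations are given as [roll, pitch, yaw] about the fixed x, y, z axes, in that order (R = Rz(yaw) Ry(pitch) Rx(roll)).
In Python, from plant import r gives the robot as it stands. The module is installed in compiled form; this text tells all that it offers.
- The arm moves only by the shell command python3 -m pendant 'ROWS' [OPENING] [FORCE]. ROWS is JSON, a list of rows, each a list of 6 numbers: the shift along the tool's x, y, z in mm, then the turn, a rotation vector about the tool's x, y, z in rad. In form: [[tx, ty, tz, wx, wy, wz], ...]. A call has 1 to 20 rows; each row is the pose to reach, as a shift and turn from the pose commanded when the call began, along the tool's axes at that moment; what a row does not reach only later rows make up. A row lasts 1/8 s, in which the tool goes at most 62.5 mm and 10.7 degrees, less where a joint would pass 70% of its speed; a pose out of reach is approached as far as the arm can. A call with a gripper value outside its range is refused whole. OPENING is the finger opening in mm, from 0 to 87.6, set as the call begins (- or left out, the last holds). The fingers move at their own pace and stop on an object; FORCE is the grip in N (left out, the last holds). Time passes only in rows, so rows that repeat a pose let the fingers close. It gives the time, the measured TCP pose, the force, the opening and the grip force at its end, in the units of the state.
- r.get_state(): the state, without advancing time (a new reading comes with each control period).
- r.capture(name): name is "side" or "top"; returns the picture (480x640x3 uint8, red, green, blue); there is no depth.
- r.camera_params(name): a dict with "mtx" (3x3 intrinsics, pixels), "distortion" ([k1, k2, p1, p2, k3] as OpenCV has them; the pictures are not rectified), "rvec" (rotation vector, rad) and "tvec" (3), from world to camera coordinates, as OpenCV has them. Camera axes: x right, y down, z forward; pixel columns grow to the right and rows downward; lengths in m; the calibration is good to about 2 mm. A picture is of the moment at which its call begins. camera_params takes no time and is no camera call.
- r.close_job(): hands the job in; it is judged then, once.
The state is a dict: "time_s": time; "joints": joint angles; "qd": joint speeds; "joint_torque": joint torques, N m; "tcp_pos": TCP position; "eef_rot": TCP orientation; "contact_force": force on the tool from outside, world axes, zero at the start; "moment": the same for the moment, N m; "gripper_width": finger opening in m; "gripper_force": force on a finger pad.
Only numpy, scipy, OpenCV 4.12 (cv2) and the standard library are available. Lean on these libraries where they do the work, as an engineer would, in place of code of your own. Each camera call takes 0.05 s, during which the arm holds its last target. There are 200 camera calls.

### The job

Take the green price-ticket post out of its wooden block, drop its T-foot into the yellow loading mouth of the aluminium rail, slide it gently along the slot until it meets the hidden stop, then give it a quarter turn, either way, so that the foot locks across the rail. Leave it standing upright with its collar down on the rail, let go, never force it hard against the rail, and leave the groceries standing where they are.

Things in the scene. Friction and masses are not known exactly. Their poses are not given: they have to be found in the camera images.
- post_grip (a point): Loose price-ticket post, about 90 g: centre of its green grip paddle with white cards, 30 mm (x) by 12 mm (y), from 25 mm below to 21 mm above this point; grip it across y. z up. The same after a half turn. It starts upright in the wooden block, foot in the pocket, collar on the block's top.
- post: The same post: centre of the underside of its T-foot, 46 mm below post_grip, same axes. From below: steel T-foot 28 mm (x) by 9 mm (y) by 7 mm tall; round neck 7 mm across, 10 mm showing; round dark collar 28 mm across, 4 mm thick, its underside 17 mm above this point; then the paddle.
- park: Fixed wooden block 90 mm (x) by 70 mm (y) by 20 mm tall, origin at the centre of its underside; at its centre a pocket 35 by 15 mm, long along x, goes right through.
- rail: Fixed aluminium T-slot rail 310 mm (x) by 48 mm (y) by 23 mm tall, with small mounting ears; origin at the centre of its underside, x along the slot from the mouth towards the stop, z up. Top lips 5 mm thick, cavity floor 4 mm up. Over 30 N between post and rail counts as forcing.
- mouth (a point): Centre of the loading mouth, level with the rail's top, axes as the rail, 70 mm from the rail's centre towards -x: an opening 33.5 mm (x) by 14 mm (y) between two yellow strips. The T-foot goes in lengthwise, either way round. With the collar on the lips, the foot's underside is 6 mm above the counter, 2 mm above the cavity floor.
- slot_mid (a point): Middle of the rail's top face, axes as the rail. Here the slot is 11 mm wide for the neck; it runs from the mouth to the +x end. Under the lips black guides leave a way 14 mm wide: the foot slides lengthwise and cannot turn until it is in the locking pocket. Under the lips it can rise 5 mm.
- slot_end (a point): Rail's +x end, top centre. The locking pocket, 34 mm (x) by 36 mm (y), ends at a red stop block, face 85 to 165 mm from the mouth's centre, new each time, not measured: find it by feel. Foot against the stop: post axis 14 mm short of it; ease back 3 mm (1 to 5) and it turns freely, either way, only there.
- jar_mid (a point): Bystander: green glass jar, yellow lid, 76 mm across, 120 mm tall; point half-way up its axis.
- shampoo_mid (a point): Bystander: white bottle with blue cap, 52 mm across, 150 mm tall; point half-way up its axis.
- carton_mid (a point): Bystander: white and green drink carton 55 by 60 by 95 mm with a small cap; point half-way up its axis.
Things that resemble listed ones, but are neither listed nor needed, are in the scene too. Leave any pink look-alike of the post alone.

How it is judged:
By the outcome, as a careful person would: the job done as asked, in the order asked, and still so for the second after the job is handed in, with the robot touching nothing.
It also fails if it takes over 56 s, if anything falls off the work surface, if the arm or the gripper's body presses on something with over 40 N, if the wrist force passes 120 N, or if a joint passes its speed limit or range.

## Working session

There is one attempt and no reset: what is moved stays moved. The work goes in short steps, Python scripts to look and compute and a shell command to move; the robot and the scene stay as the last step left them, time stands still between calls to the robot, and variables do not carry over. Pictures are saved under pics/ and viewed, at most 10 in all, crops included, and the job is handed in when it is done.

```bash
mkdir -p pics; cat > h.py <<'E'
import numpy as np, cv2
from plant import r
def cam(n):
    p=r.camera_params(n); return np.array(p["mtx"],float),np.array(p["distortion"],float),np.array(p["rvec"],float),np.array(p["tvec"],float).reshape(3)
def ray(n,uv):
    K,d,rv,t=cam(n); R=cv2.Rodrigues(rv)[0]
    q=cv2.undistortPoints(np.array([[uv]],float),K,d)[0,0]
    return -R.T@t, R.T@np.array([q[0],q[1],1])
def atz(n,uv,z):
    c,v=ray(n,uv); return c+v*(z-c[2])/v[2]
def proj(n,P):
    K,d,rv,t=cam(n); return cv2.projectPoints(np.array(P,float).reshape(-1,1,3),rv,t,K,d)[0][:,0]
def shot(n,f,box=None,s=1):
    a=r.capture(n)[:,:,::-1]
    if box: a=a[box[1]:box[3],box[0]:box[2]]
    cv2.imwrite("pics/"+f,cv2.resize(np.ascontiguousarray(a),None,fx=s,fy=s,interpolation=cv2.INTER_CUBIC))
E
python3 - <<'E'
from h import *
for n in("top","side"):
    shot(n,n+"0.png"); print(n,ray(n,(320,240)))
print(r.get_state())
E
```

```text
top (array([ 0.52622202, -0.08929422,  1.33219665]), array([ 0.07552086,  0.01333485, -0.99711264]))
side (array([ 0.13804065, -0.50339567,  0.48565568]), array([ 0.62271853,  0.57140177, -0.53457914]))
{'time_s': 0.1, 'joints': array([-5.43109111e+01,  2.05877455e+01,  6.40047005e-01, -1.79380083e-02,
       -7.01332798e+01, -1.65092232e+01]), 'qd': array([-0.02023314, -0.10044609,  0.19501771,  0.03658002, -0.04406388,
        0.03921939]), 'joint_torque': array([-2.29814890e-03, -5.84161198e+01,  2.93753242e+01,  7.01544151e+00,
        1.02985388e-02, -5.28675787e-05]), 'tcp_pos': array([ 0.22164464, -0.63716392,  0.2447188 ]), 'eef_rot': array([ 1.79917568e+02, -6.84515169e-03, -1.60826237e+02]), 'contact_force': array([ 0.02686717,  0.96337039, -0.46116073]), 'moment': array([ 0.01359136,  0.01623657, -0.02700503]), 'gripper_force': 0.0, 'gripper_width': 0.08808605566159838}
```

View pics/top0.png

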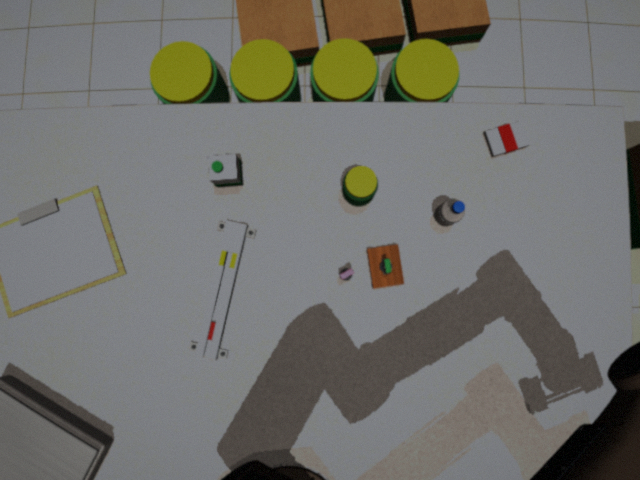

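View pics/side0.png

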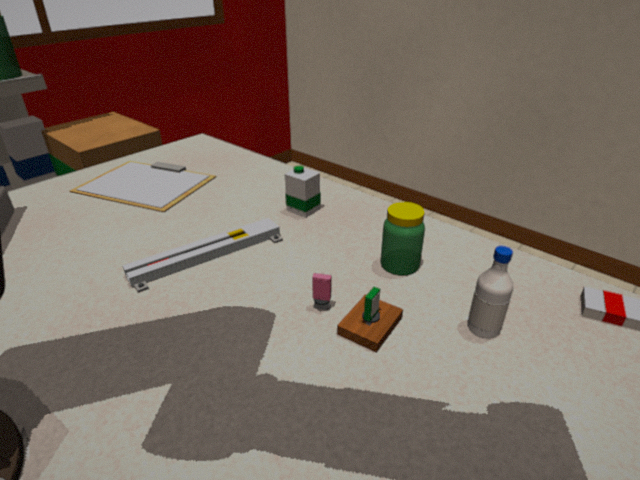

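The top view shows the block at (385,266) with the green post at (387,265). The pink look-alike is at (346,272), and other green things are the carton cap (217,167) and the jar (360,185). The rail runs from (238,222) to (211,357), with the yellow mouth at (228,260) and red at (212,330). I choose the green paddle standing in the block and will check it in close crops.

```bash
python3 - <<'E'
from h import *
a=r.capture("top")[:,:,::-1]; b=r.capture("side")[:,:,::-1]
f=lambda a,x0,y0,w,h,s:cv2.resize(np.ascontiguousarray(a[y0:y0+h,x0:x0+w]),None,fx=s,fy=s,interpolation=cv2.INTER_CUBIC)
A=f(a,180,210,80,150,4); B=f(a,355,235,60,60,5); C=f(b,330,280,80,75,4)
o=np.zeros((600,640,3),np.uint8); o[:600,:320]=A; o[:300,330:630]=B; o[300:600,320:640]=C
cv2.imwrite("pics/c1.png",o)
E
```

```text
(no output)
```

View pics/c1.png

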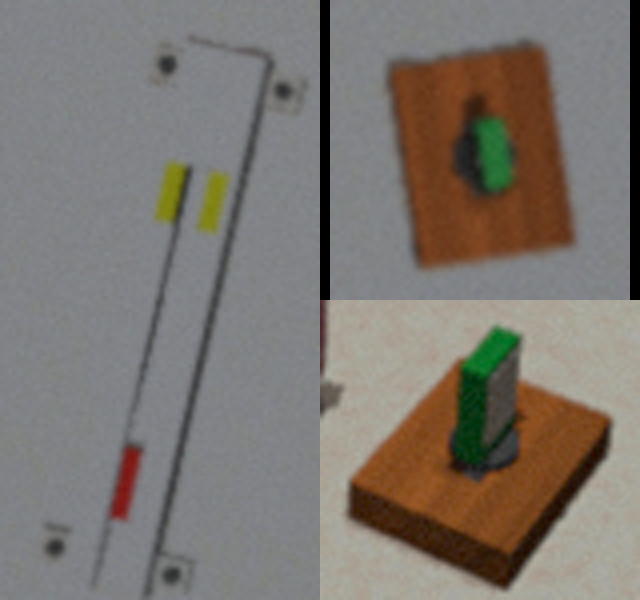

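The crop shows the green paddle upright in the block (top view about (387.8,266)). The mouth centre between the strips is at crop (193,197), and a red patch in the slot starts near crop (128,445). Next I compute positions.

```bash
python3 - <<'E'
from h import *
T=lambda x,y,z,:atz("top",(180+(x+.5)/4-.5,210+(y+.5)/4-.5),z)
B=lambda x,y,z:atz("top",(355+(x-330+.5)/5-.5,235+(y+.5)/5-.5),z)
S=lambda x,y,z:atz("side",(330+(x-320+.5)/4-.5,280+(y-300+.5)/4-.5),z)
c=[B(*p,.02) for p in((390,62),(545,45),(575,243),(418,267))]
print("block c",np.mean(c,0),"edges",[np.linalg.norm(c[i]-c[i-1]) for i in range(4)])
d=(c[0]+c[1]-c[2]-c[3])/2; print("block yaw",np.degrees(np.arctan2(d[1],d[0])))
print("paddle top",B(495,155,.07), [B(*p,.07) for p in((474,120),(507,117),(514,185),(485,192))])
s=[S(*p,.02) for p in((350,485),(457,360),(611,418),(508,550))];print("side block",np.mean(s,0),[np.linalg.norm(s[i]-s[i-1]) for i in range(4)])
d=(s[2]-s[3]+s[1]-s[0])/2; print("yaw?",np.degrees(np.arctan2(d[1],d[0])))
p=[S(*q,.07) for q in((462,367),(497,328),(522,338),(487,377))];print("side paddle top",np.mean(p,0)); d=(p[1]-p[0]+p[2]-p[3]);print("yaw",np.degrees(np.arctan2(d[1],d[0])),[np.linalg.norm(p[i]-p[i-1]) for i in range(4)])
m=T(193,197,.023);print("mouth",m)
for a,b in(((189,168),(95,585)),((266,65),(150,590))):
    d=T(*b,.023)-T(*a,.023);print("rail yaw",np.degrees(np.arctan2(d[1],d[0])),np.linalg.norm(d))
print("red start",np.linalg.norm(T(130,446,.02)-m),"red end",np.linalg.norm(T(120,520,.02)-m))
K=cv2
img=r.capture("side"); hsv=cv2.cvtColor(img,cv2.COLOR_RGB2HSV); k=cv2.inRange(hsv,(22,150,80),(35,255,255)); k[:220]=0;k[250:]=0;k[:,:220]=0;k[:,255:]=0
ys,xs=np.nonzero(k);print("side yellow",xs.min(),xs.max(),ys.min(),ys.max(),atz("side",(xs.mean(),ys.mean()),.023))
img=r.capture("top"); hsv=cv2.cvtColor(img,cv2.COLOR_RGB2HSV); k=cv2.inRange(hsv,(22,150,80),(35,255,255)); k[:240]=0;k[280:]=0;k[:,:215]=0;k[:,245:]=0
n,l,st,ce=cv2.connectedComponentsWithStats(k);print(st,ce,[atz("top",q,.023) for q in ce[1:]])
g=cv2.inRange(hsv,(45,120,50),(80,255,255)); g[:250]=0;g[290:]=0;g[:,:370]=0;g[:,410:]=0
ys,xs=np.nonzero(g);print("green",xs.mean(),ys.mean(),atz("top",(xs.mean(),ys.mean()),.07),np.linalg.eigh(np.cov(xs,ys)))
E
```

```text
block c [ 0.56854166 -0.21633334  0.02      ] edges [np.float64(0.09200392417628034), np.float64(0.06971088668976817), np.float64(0.08916915298398312), np.float64(0.0707653494757402)]
block yaw 7.767896351592381
paddle top [ 0.56652112 -0.21701652  0.07      ] [array([ 0.58154284, -0.20812467,  0.07      ]), array([ 0.58278765, -0.22230385,  0.07      ]), array([ 0.5536543 , -0.22506622,  0.07      ]), array([ 0.55070307, -0.21260567,  0.07      ])]
side block [ 0.56543045 -0.21710352  0.02      ] [np.float64(0.0666306221075925), np.float64(0.08825613418841792), np.float64(0.06959361604030338), np.float64(0.08734685686628163)]
yaw? 8.876485948981362
side paddle top [ 0.56529139 -0.21832451  0.07      ]
yaw 8.18145572295376 [np.float64(0.010516845264244621), np.float64(0.027804941707108462), np.float64(0.010835878472741459), np.float64(0.02759429627590462)]
mouth [0.5837151  0.13398069 0.023     ]
rail yaw 167.4064719873081 0.23809256738750056
rail yaw 167.68522673326137 0.29932905718563174
red start 0.14332542713914084 red end 0.18473486256016675
side yellow 228 247 229 238 [0.58194917 0.13431938 0.023     ]
[[     0      0    640    480 307097]
 [   220    251      6     14     57]
 [   230    254      6     13     46]] [[319.53100486 239.49350857]
 [222.43859649 257.84210526]
 [232.7826087  260.10869565]] [array([0.58603978, 0.146258  , 0.023     ]), array([0.58094573, 0.12291107, 0.023     ])]
green 387.27027027027026 265.3378378378378 [ 0.56708463 -0.21631359  0.07      ] EighResult(eigenvalues=array([ 2.40162018, 15.64151199]), eigenvectors=array([[-0.98683732,  0.16171611],
       [ 0.16171611,  0.98683732]]))
```

```bash
cat >> h.py <<'E'
from scipy.spatial.transform import Rotation as Ro
def go(P,yaw):
    s=r.get_state(); R=Ro.from_euler("xyz",s["eef_rot"],degrees=True)
    T=Ro.from_euler("xyz",[180,0,yaw],degrees=True)
    print("shift mm",(R.inv().apply(np.array(P)-s["tcp_pos"])*1000).round(1),"rv",(R.inv()*T).as_rotvec().round(4))
E
python3 - <<'E'
from h import *
for n,uv,z in(("jar",(360,183),.12),("shampoo",(457,207),.15),("pink",(346,270),.05),("carton",(223,168),.095)): print(n,atz("top",uv,z))
print(atz("side",(322,305),.0))
go([.5665,-.217,.12],-171.8)
E
```

```text
jar [ 0.73651633 -0.15632442  0.12      ]
shampoo [ 0.68224421 -0.35141982  0.15      ]
pink [ 0.55785909 -0.12850871  0.05      ]
carton [0.77490655 0.13438901 0.095     ]
[ 5.53383536e-01 -1.25789969e-01  5.55111512e-17]
shift mm [-463.8  283.7  125.4] rv [ 6.000e-04 -1.000e-04  1.917e-01]
```

```bash
python3 -m pendant '[[-40,25,0,0,0,0],[-80,50,0,0,0,0.03],[-125,77,10,0,0,0.06],[-170,104,20,0,0,0.09],[-215,131,40,0,0,0.12],[-260,160,60,0,0,0.15],[-305,187,80,0,0,0.19],[-350,214,100,0,0,0.192],[-390,239,110,0,0,0.192],[-425,260,118,0,0,0.192],[-450,275,125,0,0,0.192],[-464,284,125,0,0,0.192],[-464,284,125,0,0,0.192],[-464,284,125,0,0,0.192]]' 40 20; python3 - <<'E'
from h import *
shot("side","s1.png",(280,180,480,360),4)
print(r.get_state()["joints"].round(1)); go([.5665,-.217,.051],-171.8)
E
```

```text
time_s: 2.05
tcp_pos: [0.5663, -0.2174, 0.1209]
eef_rot: [-180.0, 0.0, -171.8]
contact_force: [0.1, -0.1, 0.4]
gripper_width: 0.0398
gripper_force: 0.0
[ -2.6  20.3 -17.4   0.  -52.3 -79.3]
shift mm [-0.4  0.5 69.9] rv [-0.0001  0.0002 -0.0012]
```

View pics/s1.png

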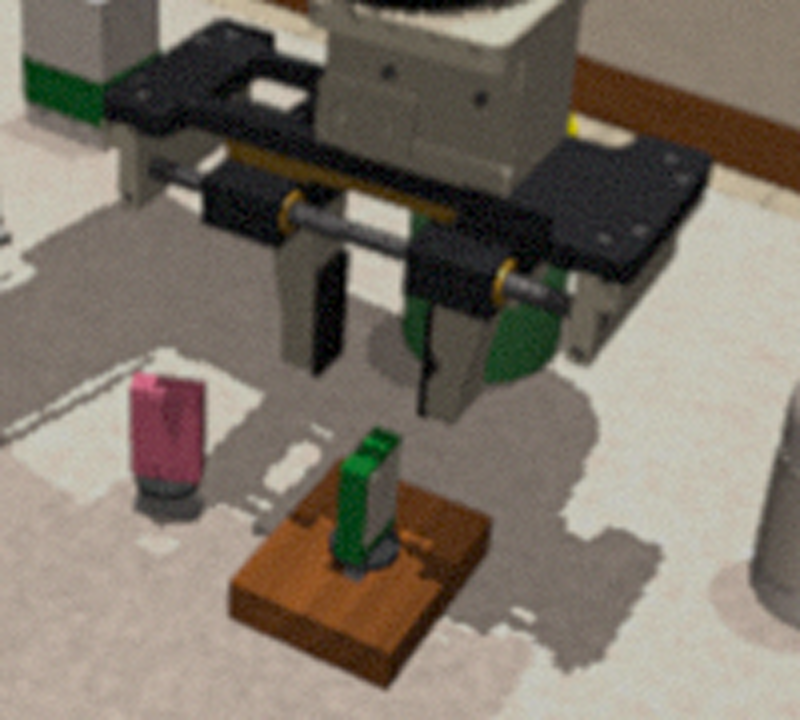

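The gripper is centred over the green post, and the pink one at crop (168,440) is clear of the fingers. Descending to grip.

```bash
python3 -m pendant '[[0,0,20,0,0,0],[0,0,45,0,0,0],[0,0,62,0,0,0],[0,0,70,0,0,0],[0,0,70,0,0,0]]'; python3 -m pendant '[[0,0,0,0,0,0],[0,0,0,0,0,0],[0,0,0,0,0,0],[0,0,0,0,0,0],[0,0,0,0,0,0]]' 0 25
```

```text
time_s: 2.72
tcp_pos: [0.5665, -0.2171, 0.0503]
eef_rot: [180.0, -0.0, -171.8]
contact_force: [0.2, -0.7, 0.9]
gripper_width: 0.04
gripper_force: 0.0
time_s: 3.35
tcp_pos: [0.5669, -0.2168, 0.0509]
eef_rot: [-180.0, 0.0, -171.8]
contact_force: [-0.1, 0.9, 3.9]
gripper_width: 0.0122
gripper_force: 25.0
```

```bash
python3 -m pendant '[[0,0,-5,0,0,0],[0,0,-15,0,0,0],[0,0,-35,0,0,0],[0,0,-60,0,0,0],[0,0,-85,0,0,0],[0,0,-90,0,0,0],[0,0,-90,0,0,0]]'; python3 - <<'E'
from h import *
go([.5835,.134,.12],167.5)
shot("side","s2.png",(260,80,460,230),4)
E
```

```text
time_s: 4.22
tcp_pos: [0.5666, -0.2167, 0.1407]
eef_rot: [180.0, 0.0, -171.8]
contact_force: [-0.6, 0.3, -1.2]
gripper_width: 0.0119
gripper_force: 25.0
shift mm [-66.6 344.8  20.8] rv [2.000e-04 5.000e-04 3.608e-01]
```

View pics/s2.png

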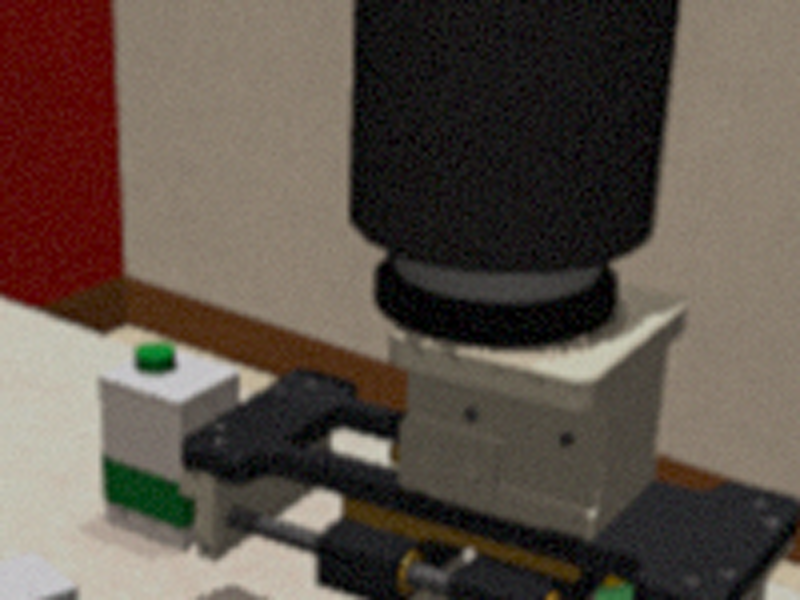

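The crop missed the post because it was taken too high. I'll carry on to the mouth at height and look there.

```bash
python3 -m pendant '[[-5,25,0,0,0,0.03],[-12,65,0,0,0,0.07],[-20,105,0,0,0,0.11],[-29,150,0,0,0,0.16],[-38,195,0,0,0,0.21],[-46,240,0,0,0,0.26],[-54,280,5,0,0,0.31],[-61,315,10,0,0,0.35],[-65,335,18,0,0,0.36],[-67,345,21,0,0,0.361],[-67,345,21,0,0,0.361],[-67,345,21,0,0,0.361]]'; python3 - <<'E'
from h import *
print(r.get_state()["joints"].round(1))
go([.5835,.134,.072],167.5)
shot("side","s3.png",(150,160,310,280),5)
s=r.get_state();R=Ro.from_euler("xyz",s["eef_rot"],degrees=True)
for d in(21,-25,-46): print(d,proj("side",s["tcp_pos"]+[0,0,d/1000])[0]-[150,160])
E
```

```text
time_s: 5.78
tcp_pos: [0.5839, 0.1334, 0.1196]
eef_rot: [-180.0, -0.0, 167.5]
contact_force: [0.6, 0.2, -1.3]
gripper_width: 0.0122
gripper_force: 25.0
[  31.6   19.7  -18.5    0.   -51.8 -134.1]
shift mm [ 0.5  0.5 47.6] rv [-0.0003 -0.0002 -0.0004]
21 [81.71614146 20.80713581]
-25 [84.38238338 42.27987016]
-46 [85.55526467 51.68180098]
```

View pics/s3.png

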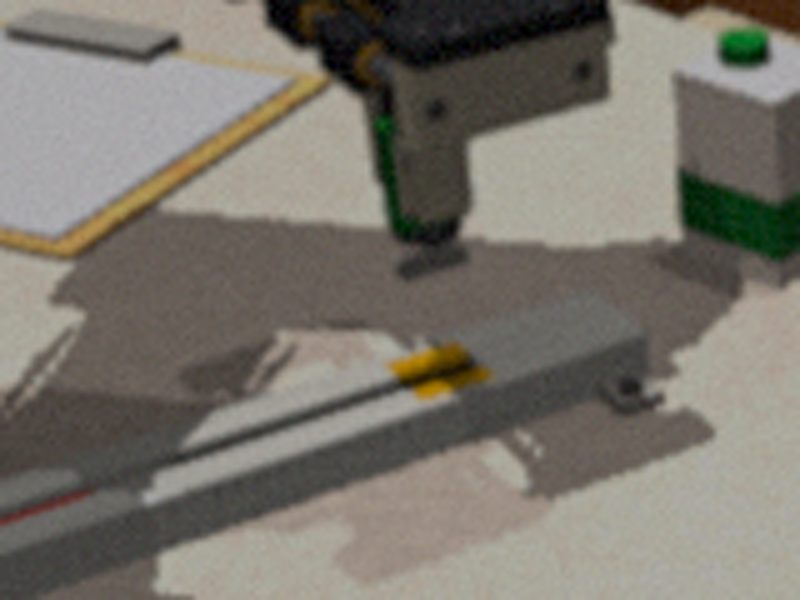

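Foot hangs level at crop (432,268), lengthwise along the rail. The mouth is at crop (440,370). Comparing the two in the same camera.

```bash
python3 - <<'E'
from h import *
s=r.get_state();p=s["tcp_pos"]
u=np.array([np.cos(np.radians(-12.5)),np.sin(np.radians(-12.5)),0]);v=np.array([-u[1],u[0],0])
f=lambda q:((proj("side",q)-[150,160]+.5)*5-.5).round(0).tolist()
for h in(.046,.048):
  c=p-[0,0,h]; print("foot bottom corners",f([c+a*.014*u+b*.0045*v for a,b in((-1,-1),(1,-1),(1,1),(-1,1))]))
m=np.array([.5835,.134,.023]);print("mouth corners",f([m+a*.01675*u+b*.007*v for a,b in((-1,-1),(1,-1),(1,1),(-1,1))]))
E
```

```text
foot bottom corners [[402.0, 275.0], [467.0, 255.0], [456.0, 246.0], [393.0, 266.0]]
foot bottom corners [[403.0, 279.0], [467.0, 259.0], [457.0, 251.0], [393.0, 270.0]]
mouth corners [[412.0, 389.0], [486.0, 364.0], [471.0, 350.0], [397.0, 374.0]]
```

```bash
python3 -m pendant '[[1,0,12,0,0,0],[1,0,28,0,0,0],[1,0,40,0,0,0],[1,0,45,0,0,0],[1,0,47,0,0,0],[1,0,49,0,0,0],[1,0,51,0,0,0],[1,0,52,0,0,0],[1,0,52,0,0,0]]'; python3 - <<'E'
from h import *
go([.5827,.134,.057],167.5);print(r.get_state()["contact_force"])
E
```

```text
time_s: 6.95
tcp_pos: [0.5829, 0.1345, 0.0676]
eef_rot: [180.0, 0.0, 167.5]
contact_force: [0.7, 0.0, -0.7]
gripper_width: 0.0122
gripper_force: 25.0
shift mm [ 0.1 -0.5 10.6] rv [0.0001 0.0001 0.    ]
[ 0.66608707  0.04202397 -0.66018656]
```

```bash
python3 -m pendant '[[0,0,2,0,0,0],[0,0,4,0,0,0],[0,0,6,0,0,0],[0,0,8,0,0,0],[0,0,10,0,0,0],[0,0,11,0,0,0],[0,0,11,0,0,0]]'; python3 - <<'E'
from h import *
shot("side","s4.png",(180,190,300,280),6);print(r.get_state()["contact_force"])
E
```

```text
time_s: 7.82
tcp_pos: [0.5829, 0.1344, 0.0565]
eef_rot: [-180.0, -0.0, 167.5]
contact_force: [0.8, -0.2, -0.1]
gripper_width: 0.0118
gripper_force: 25.0
[ 0.56599955  0.10410186 -0.29800574]
```

View pics/s4.png

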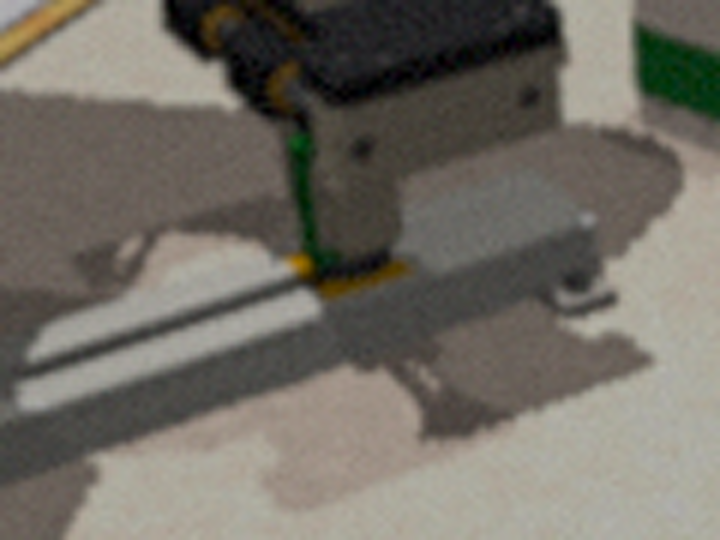

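The foot is in the mouth between the yellow strips at crop (350,270), with the collar just above the lips. I'll grip harder so it can't tilt and slide along +x, with a force guard between short moves.

```bash
cat > g.py <<'E'
from h import *
import sys
s=r.get_state(); u=np.array([np.cos(np.radians(167.5)),np.sin(np.radians(167.5)),0])
f=s["contact_force"]; d=(s["tcp_pos"]-[.5829,.1344,0])
print("GUARD along",(1e3*d@u).round(1),"F_along",(f@u).round(1),"F",f.round(1),"M",s["moment"].round(2)); sys.exit(abs(f@u)>float(sys.argv[1]))
E
P="python3 -m pendant"
$P '[[0,0,1,0,0,0],[2,0,1,0,0,0],[5,0,1,0,0,0],[9,0,1,0,0,0],[13,0,1,0,0,0],[17,0,1,0,0,0],[20,0,1,0,0,0],[20,0,1,0,0,0]]' - 45 | sed -n 2p && python3 g.py 4 &&
$P '[[3,0,0,0,0,0],[7,0,0,0,0,0],[11,0,0,0,0,0],[15,0,0,0,0,0],[18,0,0,0,0,0],[20,0,0,0,0,0],[20,0,0,0,0,0]]' | sed -n 2p && python3 g.py 4 &&
$P '[[3,0,0,0,0,0],[7,0,0,0,0,0],[11,0,0,0,0,0],[15,0,0,0,0,0],[18,0,0,0,0,0],[20,0,0,0,0,0],[20,0,0,0,0,0]]' | sed -n 2p && python3 g.py 4
```

```text
tcp_pos: [0.5632, 0.1389, 0.0556]
GUARD along 20.2 F_along -0.6 F [ 0.3 -1.3 -0.2] M [-0.05 -0.02  0.  ]False
```

```bash
sed -i 's/sys.exit(\(.*\))$/sys.exit(int(\1))/' g.py
P="python3 -m pendant"
$P '[[3,0,0,0,0,0],[7,0,0,0,0,0],[11,0,0,0,0,0],[15,0,0,0,0,0],[18,0,0,0,0,0],[20,0,0,0,0,0],[20,0,0,0,0,0]]' | sed -n 2p && python3 g.py 4 &&
$P '[[3,0,0,0,0,0],[7,0,0,0,0,0],[11,0,0,0,0,0],[15,0,0,0,0,0],[18,0,0,0,0,0],[20,0,0,0,0,0],[20,0,0,0,0,0]]' | sed -n 2p && python3 g.py 4 &&
$P '[[2,0,0,0,0,0],[4,0,0,0,0,0],[6,0,0,0,0,0],[6,0,0,0,0,0]]' | sed -n 2p && python3 g.py 4
```

```text
tcp_pos: [0.5438, 0.1432, 0.0556]
GUARD along 40.1 F_along -0.0 F [-0.1 -0.7 -0.4] M [ 0.19  0.03 -0.02]
tcp_pos: [0.5242, 0.1475, 0.0556]
GUARD along 60.2 F_along 0.5 F [-0.3  1.2 -0.2] M [ 0.58  0.11 -0.02]
tcp_pos: [0.5183, 0.1488, 0.0556]
GUARD along 66.2 F_along -0.6 F [ 1.2  2.5 -0.2] M [ 0.82  0.02 -0.02]
```

Sideways rub is building up (Fy and Mx), so I ease over 1 mm toward +y.

```bash
P="python3 -m pendant"
$P '[[0,0.5,0,0,0,0],[0,1,0,0,0,0],[0,1,0,0,0,0]]' | sed -n 2p && python3 g.py 4; $P '[[0,0.5,0,0,0,0],[0,1,0,0,0,0],[0,1,0,0,0,0]]' | sed -n 2p && python3 g.py 4
```

```text
tcp_pos: [0.5185, 0.1494, 0.0554]
GUARD along 66.1 F_along 0.2 F [-0.1  0.6 -1. ] M [-0.07 -0.    0.07]
tcp_pos: [0.5189, 0.1507, 0.0556]
GUARD along 66.0 F_along -0.3 F [ 0.2 -0.4 -0.9] M [-0.03  0.02  0.05]
```

```bash
P="python3 -m pendant"; sed -i 's/abs(f@u)>float(sys.argv\[1\])/abs(f@u)>float(sys.argv[1]) or np.linalg.norm(s["moment"])>.6/' g.py
m(){ tail -n +2 | head -1; }
$P '[[1.5,0,0,0,0,0],[3,0,0,0,0,0],[4,0,0,0,0,0],[4,0,0,0,0,0]]'|m && python3 g.py 3 &&
$P '[[1.5,0,0,0,0,0],[3,0,0,0,0,0],[4,0,0,0,0,0],[4,0,0,0,0,0]]'|m && python3 g.py 3 &&
$P '[[1.5,0,0,0,0,0],[3,0,0,0,0,0],[4,0,0,0,0,0],[4,0,0,0,0,0]]'|m && python3 g.py 3 &&
$P '[[1.5,0,0,0,0,0],[3,0,0,0,0,0],[4,0,0,0,0,0],[4,0,0,0,0,0]]'|m && python3 g.py 3 &&
$P '[[1.5,0,0,0,0,0],[3,0,0,0,0,0],[4,0,0,0,0,0],[4,0,0,0,0,0]]'|m && python3 g.py 3 &&
$P '[[1.5,0,0,0,0,0],[3,0,0,0,0,0],[4,0,0,0,0,0],[4,0,0,0,0,0]]'|m && python3 g.py 3
```

```text
tcp_pos: [0.5149, 0.1516, 0.0556]
GUARD along 70.1 F_along 0.3 F [-0.3  0.1 -0.3] M [-0.07 -0.04  0.04]
tcp_pos: [0.5111, 0.1524, 0.0556]
GUARD along 74.0 F_along 0.1 F [-0.3 -0.8 -1.2] M [-0.01 -0.03 -0.01]
tcp_pos: [0.5071, 0.1533, 0.0556]
GUARD along 78.0 F_along -0.1 F [ 0.1 -0.2 -0.7] M [-0.07 -0.07  0.  ]
tcp_pos: [0.5032, 0.1542, 0.0556]
GUARD along 82.0 F_along -0.1 F [ 0.1 -0.4 -0.8] M [-0.   -0.07  0.01]
tcp_pos: [0.4993, 0.155, 0.0556]
GUARD along 86.0 F_along -0.6 F [ 0.6 -0.1 -1.4] M [-0.02 -0.05 -0.04]
tcp_pos: [0.4954, 0.1559, 0.0556]
GUARD along 90.0 F_along -0.4 F [ 0.3 -0.6  0.3] M [-0.01 -0.04 -0.  ]
```

Free running. I'll go on the same way, with shorter steps near the expected stop.

```bash
P="python3 -m pendant"; m(){ tail -n +2 | head -1; }
$P '[[1.5,0,0,0,0,0],[3,0,0,0,0,0],[4,0,0,0,0,0],[4,0,0,0,0,0]]'|m && python3 g.py 3 &&
$P '[[1.5,0,0,0,0,0],[3,0,0,0,0,0],[4,0,0,0,0,0],[4,0,0,0,0,0]]'|m && python3 g.py 3 &&
$P '[[1.5,0,0,0,0,0],[3,0,0,0,0,0],[4,0,0,0,0,0],[4,0,0,0,0,0]]'|m && python3 g.py 3 &&
$P '[[1.5,0,0,0,0,0],[3,0,0,0,0,0],[4,0,0,0,0,0],[4,0,0,0,0,0]]'|m && python3 g.py 3 &&
$P '[[1.5,0,0,0,0,0],[3,0,0,0,0,0],[4,0,0,0,0,0],[4,0,0,0,0,0]]'|m && python3 g.py 3 &&
$P '[[1.5,0,0,0,0,0],[3,0,0,0,0,0],[4,0,0,0,0,0],[4,0,0,0,0,0]]'|m && python3 g.py 3 &&
$P '[[1,0,0,0,0,0],[2,0,0,0,0,0],[2,0,0,0,0,0]]'|m && python3 g.py 3 &&
$P '[[1,0,0,0,0,0],[2,0,0,0,0,0],[2,0,0,0,0,0]]'|m && python3 g.py 3 &&
$P '[[1,0,0,0,0,0],[2,0,0,0,0,0],[2,0,0,0,0,0]]'|m && python3 g.py 3 &&
$P '[[1,0,0,0,0,0],[2,0,0,0,0,0],[2,0,0,0,0,0]]'|m && python3 g.py 3 &&
$P '[[1,0,0,0,0,0],[2,0,0,0,0,0],[2,0,0,0,0,0]]'|m && python3 g.py 3
```

```text
tcp_pos: [0.4915, 0.1567, 0.0556]
GUARD along 94.1 F_along -0.0 F [ 0.1  0.1 -1.3] M [-0.03 -0.03  0.01]
tcp_pos: [0.4876, 0.1576, 0.0556]
GUARD along 98.0 F_along -0.1 F [ 0.2  0.5 -0.2] M [-0.04 -0.02 -0.01]
tcp_pos: [0.4837, 0.1585, 0.0556]
GUARD along 102.0 F_along 0.3 F [-0.3 -0.1 -0.7] M [-0.05 -0.02  0.05]
tcp_pos: [0.4798, 0.1593, 0.0556]
GUARD along 106.0 F_along -0.1 F [ 0.2  0.4 -1.1] M [ 0.04 -0.01  0.  ]
tcp_pos: [0.4759, 0.1602, 0.0556]
GUARD along 110.0 F_along -0.1 F [ 0.  -0.5 -0.2] M [-0.04 -0.12 -0.01]
tcp_pos: [0.472, 0.1611, 0.0556]
GUARD along 114.1 F_along 0.5 F [-0.5  0.1 -0. ] M [-0.09 -0.08  0.02]
tcp_pos: [0.47, 0.1615, 0.0555]
GUARD along 116.1 F_along -0.5 F [ 0.4 -0.2 -0.2] M [ 0.02  0.01 -0.  ]
tcp_pos: [0.4681, 0.1619, 0.0556]
GUARD along 118.1 F_along -0.7 F [ 0.5 -1.1 -0.8] M [-0.05  0.02 -0.  ]
tcp_pos: [0.4661, 0.1623, 0.0556]
GUARD along 120.1 F_along 0.4 F [-0.6 -0.9  0.2] M [-0.03 -0.06 -0.01]
tcp_pos: [0.4642, 0.1628, 0.0556]
GUARD along 122.1 F_along 0.5 F [-0.5  0.4 -1. ] M [-0.05 -0.01  0.01]
tcp_pos: [0.4622, 0.1632, 0.0556]
GUARD along 124.0 F_along -0.7 F [ 0.7 -0.  -1.7] M [-0.07 -0.02  0.06]
```

```bash
P="python3 -m pendant"; m(){ tail -n +2 | head -1; }
$P '[[1,0,0,0,0,0],[1.5,0,0,0,0,0],[1.5,0,0,0,0,0]]'|m && python3 g.py 3 &&
$P '[[1,0,0,0,0,0],[1.5,0,0,0,0,0],[1.5,0,0,0,0,0]]'|m && python3 g.py 3 &&
$P '[[1,0,0,0,0,0],[1.5,0,0,0,0,0],[1.5,0,0,0,0,0]]'|m && python3 g.py 3 &&
$P '[[1,0,0,0,0,0],[1.5,0,0,0,0,0],[1.5,0,0,0,0,0]]'|m && python3 g.py 3 &&
$P '[[1,0,0,0,0,0],[1.5,0,0,0,0,0],[1.5,0,0,0,0,0]]'|m && python3 g.py 3 &&
$P '[[1,0,0,0,0,0],[1.5,0,0,0,0,0],[1.5,0,0,0,0,0]]'|m && python3 g.py 3 &&
$P '[[1,0,0,0,0,0],[1.5,0,0,0,0,0],[1.5,0,0,0,0,0]]'|m && python3 g.py 3 &&
$P '[[1,0,0,0,0,0],[1.5,0,0,0,0,0],[1.5,0,0,0,0,0]]'|m && python3 g.py 3; python3 -c "
from h import *;print(r.get_state()['time_s'],r.get_state()['joints'].round(1))"
```

```text
tcp_pos: [0.4608, 0.1636, 0.0556]
GUARD along 125.5 F_along -0.3 F [ 0.1 -0.8 -0.4] M [ 0.   -0.01 -0.01]
tcp_pos: [0.4593, 0.1639, 0.0556]
GUARD along 127.0 F_along 0.9 F [-0.7  0.8 -1.7] M [-0.03 -0.01  0.05]
tcp_pos: [0.4579, 0.1642, 0.0556]
GUARD along 128.5 F_along 0.3 F [-0.2  0.4 -0.5] M [-0.04 -0.01 -0.03]
tcp_pos: [0.4564, 0.1645, 0.0556]
GUARD along 130.0 F_along 0.5 F [-0.5  0.3 -1. ] M [-0.   -0.06 -0.01]
tcp_pos: [0.4553, 0.1649, 0.0556]
GUARD along 131.2 F_along -2.3 F [ 2.2 -0.8 -0.6] M [-0.54 -0.98  0.05]
21.625 [  43.3   15.2  -36.6    0.   -38.1 -145.8]
```

The stop is met at 131 mm, with 2.3 N along the slot and a clear moment. That agrees with the red block's edge at 143 mm less 14. Next I ease back 3 mm and turn.

```bash
P="python3 -m pendant"; m(){ tail -n +2 | head -3; }
$P '[[-1,0,0,0,0,0],[-2,0,0,0,0,0],[-3.2,0,0,0,0,0],[-3.2,0,0,0,0,0]]'|m && python3 g.py 3 &&
$P '[[0,0,0,0,0,-0.05],[0,0,0,0,0,-0.12],[0,0,0,0,0,-0.2],[0,0,0,0,0,-0.25],[0,0,0,0,0,-0.25]]'|m && python3 g.py 3 &&
$P '[[0,0,0,0,0,-0.07],[0,0,0,0,0,-0.15],[0,0,0,0,0,-0.23],[0,0,0,0,0,-0.3],[0,0,0,0,0,-0.3]]'|m && python3 g.py 3 &&
$P '[[0,0,0,0,0,-0.07],[0,0,0,0,0,-0.15],[0,0,0,0,0,-0.23],[0,0,0,0,0,-0.3],[0,0,0,0,0,-0.3]]'|m && python3 g.py 3 
```

```text
tcp_pos: [0.4581, 0.1641, 0.0555]
eef_rot: [-180.0, -0.0, 167.5]
contact_force: [-0.1, 0.7, -0.8]
GUARD along 128.2 F_along 0.2 F [-0.1  0.7 -0.8] M [-0.05 -0.    0.02]
tcp_pos: [0.4581, 0.1641, 0.0556]
eef_rot: [-180.0, -0.0, -178.2]
contact_force: [0.3, -0.2, -0.9]
GUARD along 128.3 F_along -0.3 F [ 0.3 -0.2 -0.9] M [-0.08 -0.02 -0.01]
tcp_pos: [0.4581, 0.1641, 0.0555]
eef_rot: [180.0, -0.0, -161.1]
contact_force: [-0.1, -0.2, -0.1]
GUARD along 128.3 F_along 0.1 F [-0.1 -0.2 -0.1] M [ 0.05  0.05 -0.02]
tcp_pos: [0.4581, 0.1641, 0.0556]
eef_rot: [180.0, 0.0, -143.9]
contact_force: [-0.6, -0.5, -0.8]
GUARD along 128.3 F_along 0.5 F [-0.6 -0.5 -0.8] M [0.03 0.05 0.01]
```

```bash
P="python3 -m pendant"; m(){ tail -n +2 | head -3; }
$P '[[0,0,0,0,0,-0.07],[0,0,0,0,0,-0.15],[0,0,0,0,0,-0.23],[0,0,0,0,0,-0.3],[0,0,0,0,0,-0.36],[0,0,0,0,0,-0.36]]'|m && python3 g.py 3 &&
$P '[[0,0,0,0,0,-0.07],[0,0,0,0,0,-0.15],[0,0,0,0,0,-0.23],[0,0,0,0,0,-0.3],[0,0,0,0,0,-0.362],[0,0,0,0,0,-0.362]]'|m && python3 g.py 3 &&
$P '[[0,0,0.5,0,0,0],[0,0,1,0,0,0],[0,0,1,0,0,0]]'|m && python3 g.py 3; python3 -c "
from h import *;shot('side','s5.png',(90,210,230,310),5)"
```

```text
tcp_pos: [0.4581, 0.1641, 0.0555]
eef_rot: [180.0, -0.0, -123.3]
contact_force: [0.3, 0.8, -0.4]
GUARD along 128.3 F_along -0.1 F [ 0.3  0.8 -0.4] M [0.05 0.03 0.02]
tcp_pos: [0.4581, 0.1641, 0.0556]
eef_rot: [180.0, 0.0, -102.6]
contact_force: [0.2, 0.3, -0.7]
GUARD along 128.3 F_along -0.1 F [ 0.2  0.3 -0.7] M [-0.02  0.08 -0.02]
tcp_pos: [0.4581, 0.1641, 0.0545]
eef_rot: [180.0, -0.0, -102.5]
contact_force: [-0.0, 0.0, -1.0]
GUARD along 128.3 F_along 0.1 F [-0.  0. -1.] M [ 0.03  0.08 -0.  ]
```

View pics/s5.png

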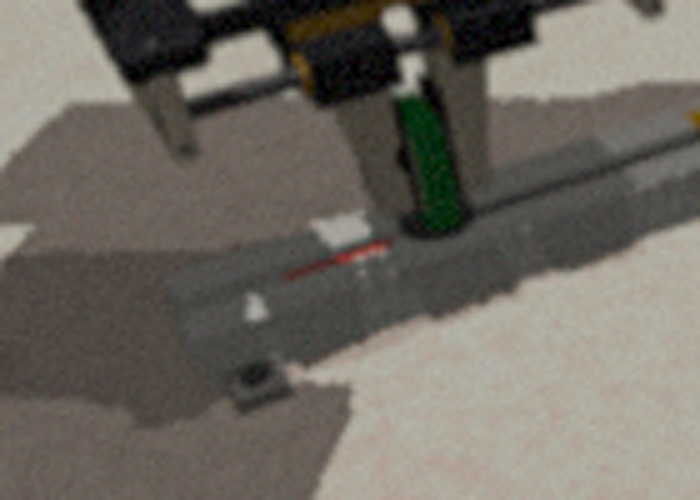

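The post stands in the slot at crop (435,180), quarter-turned, just short of the red stop edge at crop (390,243). Next I lower it until the collar touches.

```bash
P="python3 -m pendant"; m(){ tail -n +2 | head -1; }
cat > gz.py <<'E'
from h import *
import sys
s=r.get_state();print(s["contact_force"].round(1),s["moment"].round(2),s["time_s"]);sys.exit(int(s["contact_force"][2]>2.5))
E
$P '[[0,0,0.3,0,0,0],[0,0,0.5,0,0,0],[0,0,0.5,0,0,0]]'|m && python3 gz.py &&
$P '[[0,0,0.3,0,0,0],[0,0,0.5,0,0,0],[0,0,0.5,0,0,0]]'|m && python3 gz.py &&
$P '[[0,0,0.3,0,0,0],[0,0,0.5,0,0,0],[0,0,0.5,0,0,0]]'|m && python3 gz.py &&
$P '[[0,0,0.3,0,0,0],[0,0,0.5,0,0,0],[0,0,0.5,0,0,0]]'|m && python3 gz.py &&
$P '[[0,0,0.3,0,0,0],[0,0,0.5,0,0,0],[0,0,0.5,0,0,0]]'|m && python3 gz.py &&
$P '[[0,0,0.3,0,0,0],[0,0,0.5,0,0,0],[0,0,0.5,0,0,0]]'|m && python3 gz.py
```

```text
tcp_pos: [0.4581, 0.1641, 0.054]
[-0.6 -0.3 -2. ] [0.04 0.07 0.01] 26.3
tcp_pos: [0.4581, 0.1642, 0.0539]
[-2.3 -0.3  4.9] [-0.08  0.85  0.05] 26.675
```

```bash
P="python3 -m pendant"; 
$P '[[0,0,-0.2,0,0,0],[0,0,-0.2,0,0,0],[0,0,-0.2,0,0,0]]' - 5 | sed -n 4,6p; $P '[[0,0,0,0,0,0],[0,0,0,0,0,0],[0,0,0,0,0,0],[0,0,0,0,0,0],[0,0,0,0,0,0]]' 36 | sed -n 4,6p
$P '[[0,0,-8,0,0,0],[0,0,-20,0,0,0],[0,0,-45,0,0,0],[0,0,-80,0,0,0],[0,0,-120,0,0,0],[0,0,-150,0,0,0],[0,0,-160,0,0,0],[0,0,-160,0,0,0]]'; python3 -c "
from h import *;shot('side','s6.png',(100,190,260,310),5)
shot('top','t6.png')"
```

```text
contact_force: [-1.2, -1.1, 5.1]
gripper_width: 0.012
gripper_force: 5.0
contact_force: [0.0, -0.0, 0.2]
gripper_width: 0.0358
gripper_force: 0.0
time_s: 28.68
tcp_pos: [0.4582, 0.1643, 0.2145]
eef_rot: [-179.9, 0.1, -102.4]
contact_force: [-0.1, -0.1, -0.9]
gripper_width: 0.0356
gripper_force: 0.0
```

View pics/s6.png

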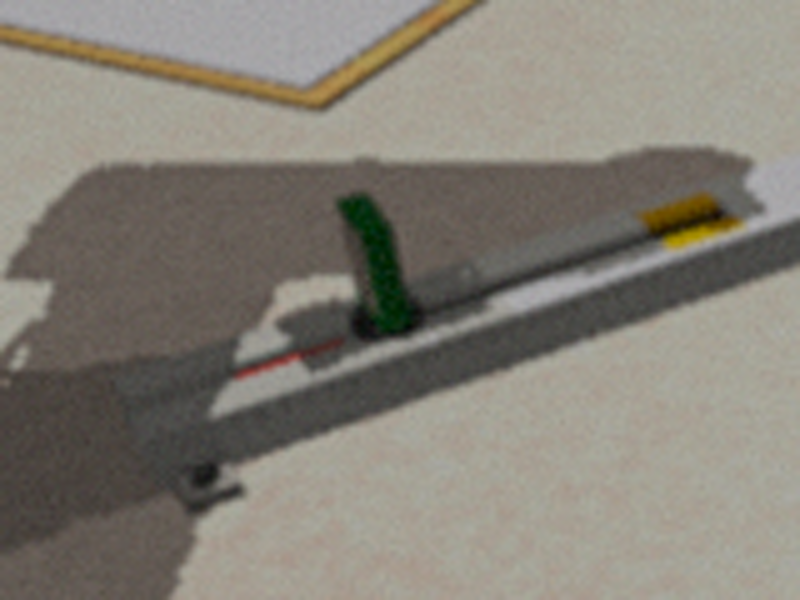

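The post stands free at crop (385,260), collar on the rail. I'll check that it's upright against the projected model.

```bash
python3 - <<'E'
from h import *
c=np.array([.4581,.1641,0]);a=np.radians(77.5);u=np.array([np.cos(a),np.sin(a),0]);v=np.array([-u[1],u[0],0])
for z in(.027,.073): print(z,((proj("side",[c+i*.015*u+j*.006*v+[0,0,z] for i,j in((-1,-1),(1,-1),(1,1),(-1,1))])-[100,190]+.5)*5).round().tolist())
i=cv2.imread("pics/s6.png");h=cv2.cvtColor(i,cv2.COLOR_BGR2HSV);g=cv2.inRange(h,(45,120,20),(80,255,255));n,l,s,ce=cv2.connectedComponentsWithStats(g);k=1+s[1:,4].argmax();q=cv2.convexHull(np.argwhere(l==k)[:,::-1].astype(np.int32));print(s[k],cv2.approxPolyDP(q,6,True)[:,0].tolist())
E
```

```text
0.027 [[412.0, 324.0], [385.0, 288.0], [355.0, 298.0], [381.0, 334.0]]
0.073 [[390.0, 220.0], [362.0, 186.0], [331.0, 196.0], [358.0, 230.0]]
[ 341  198   73  136 3775] [[400, 331], [382, 332], [369, 317], [345, 201], [365, 199], [386, 226], [413, 309]]
```

```bash
python3 -c "
from h import *;print(r.get_state()['time_s']);print(r.close_job())"
```

```text
28.775
the job is handed in; nothing more can be done
None
```

I handed the job in at 28.8 s: the post met the stop at about 131 mm along the slot (2.3 N), was eased back 3 mm and given a quarter turn, and was released standing upright with its collar on the rail; the path kept clear of the groceries.

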